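Take the parts basket off its drain hook and load it into the ultrasonic cleaner

TASK

Unhook the wire parts basket from the drain stand, gently: ease its eye up off the knocked-askew prong by feel, without forcing it against the hook, and draw it clear. Then lower it gently into the open tank of the bench-top ultrasonic cleaner, either way round, until its flange sits flush on the deck all round, and let go. Leave everything else on the bench where it is.

Things in the scene. Friction and masses are not known exactly. Their poses are not given: they have to be found in the camera images.
- basket: Wire parts basket, rigid, 0.35 to 0.65 kg, hung on the stand, tappets inside. Origin: centre of underside; z up, x along its long side. Tub 120 (x) by 90 (y), 45 high. Flange round its top 140 by 110, underside at z = 42, top 45. Handle over its middle: two upright cheeks at y = +-28 up to z = 174, joined by a plate at z = 120 and a black top bar at 168 to 174; open to front and back (mm).
- grip (a point): Middle of the basket's handle where it is best held, across the cheeks above the plate, 145 mm above the basket's underside: the cheeks' flat outer faces stand 60 mm apart along the basket's y, each 26 mm wide in x. The handle's top is 29 mm higher; take it no lower, or the palm meets it; held higher up, the basket twists in the grip when the eye rubs.
- eye (a point): Centre of the basket's eye, on the underside of the plate between the cheeks, 120 mm above the basket's underside: round hole of 15 mm in a level plate 34 (x) by 52 (y), 5 mm thick. Hanging, the plate rests on the stand's shoulder with the prong up through the eye, 3 mm play all round, basket x along the stand's x within 0.05 rad.
- stand: Drain stand, fixed: drip tray 235 by 136 mm, 16 high; 22 mm square post, 167 high, at x = +115. Origin: on the bench under the prong's foot; x from prong to post, z up. A 10 mm arm runs from the post to a 23 mm round shoulder with the prong on it. With the eye above the prong's tip the basket draws off along -x, 80 mm or more, prong and arm passing between plate and tub. Prong bears up to 18 N.
- prong_foot (a point): Foot of the stand's upturned prong, on the shoulder, 155 mm over the bench. Prong 9 mm thick, 44 long, rigid but knocked askew: leans 0.22 to 0.29 rad from plumb in any compass direction (tip 10 to 13 mm off to that side). The lean is NOT reported: feel it. A straight lift jams. Eye free at a lift of 45 mm; at 64 mm the flange meets the arm from below.
- cleaner: Bench-top ultrasonic cleaner, fixed: white housing 210 (x) by 170 (y) by 120 mm high, steel deck, knobs on its -x side. Origin: on the bench under the tank's centre; z up. A seated basket hangs by its flange on the deck, underside 78 mm over the bench, its x along the cleaner's x (either way). Bears up to 30 N.
- tank_mouth (a point): Centre of the cleaner's tank opening, level with the deck, 120 mm over the bench. Opening 125 mm (cleaner's x) by 95 mm (y), straight walls, 60 mm deep: 2.5 mm play all round the basket's tub.
Not all that is in view belongs to the job. What is shaped like the basket but turquoise is not meant.

How it is judged:
On the way, in this order (a step that is already met when the one before it is completed fails the run):
1. the basket's plate has been lifted above the prong's tip (z of basket in the frame of stand above 0.078 m and horizontal distance between basket and stand below 0.05 m).
2. the basket has been drawn clear of the hook (horizontal distance between basket and stand above 0.075 m and contact force between basket and stand below 0.1 N), for 0.1 s.
At the end, for the whole second after the job is handed in: The basket sits in the cleaner's tank, its long side along the tank's: underside within about 3 mm of 78 mm over the bench, centred within 6 mm, level within 0.04 rad, at rest on the deck and let go (z of basket in the frame of cleaner between 0.075 and 0.0805 m and horizontal distance between basket and cleaner below 0.006 m and angle between basket's own z axis and vertical below 0.04 rad and angle between the x axis of basket and the x axis of cleaner, either way round below 0.1 rad and contact force between basket and cleaner above 1 N and linear speed of basket below 0.01 m/s); the robot touches nothing.
It fails at once if the basket was forced against the hook (over 18 N once lifted off its shoulder, over 40 N before) ((contact force between basket and stand above 18 N and z of basket in the frame of stand above 0.037 m) or contact force between basket and stand above 40 N).
It fails at once if the basket was dropped or pressed hard on the cleaner (over 30 N) (contact force between basket and cleaner above 30 N).
It fails at once if something else on the bench was moved (distance of any of piston, conrod, spanner, hammer, mug, spray, driver from where it was at the start of the episode above 0.02 m).
It also fails if it takes over 64 s, if anything falls off the work surface, if the arm or the gripper's body presses on something with over 40 N, if the wrist force passes 120 N, or if a joint passes its speed limit or range.

ROBOT

A 6-joint arm with a two-finger parallel gripper is mounted at the origin on the work surface. World frame = base frame: x ahead of the robot, y to its left, z up, the work surface at z = 0. Lengths are in m, angles in rad, forces in N, time in s.
With the tool pointing down it reaches from about 0.225 to 0.875 m from the base axis. Payload 3.4 kg.
Tool frame: the origin (TCP) lies between the finger pads; the fingertips stand 8 mm ahead of it and the grasp point (between the pads) lies 11 mm behind it; z points along the fingers, y is the line along which they close (so a half turn about z gives the same grasp; the last joint's range is limited). The gripper opens to 85 mm and grips with 20 to 120 N. Pads are 22 mm wide; open, the fingers measure 114 mm over their backs; the gripper's body (76 mm by 85 mm) begins 54 mm behind the grasp point. The pads swing forward as they close: fully open they stand 13 mm farther back than shut.
Start: joints at [-1.258, 0.276, 1.505, -0, 1.361, -0.121], TCP at [0.242, -0.522, 0.217] pointing down, gripper open.
Joint ranges: [-2.89, 2.89], [-0.75, 2.08], [0.22, 2.7], [-1.18, 4.32], [0.11, 2.71], [-2.7, 2.7]. Speed limits (rad/s): [2.57, 2.57, 3.14, 3.14, 3.14, 3.14].

INTERFACE

Orientations are given as a unit quaternion [w, x, y, z].
In Python, from rig import manip gives the robot as it stands.
- The arm moves only by the tool move_arm, never from a script. Its argument "deltas" is a list that holds one entry, the list of rows, each a list of 5 numbers: the shift along the tool's x, y, z normalised to -1 to 1, where 1 is 80 cm, then the turn about the tool's z normalised to -1 to 1, where 1 is 120 degrees, then the closure, from -1 (fully open) to 1 (shut). In form: [[[tx, ty, tz, twist, grip], ...]]. A call has 1 to 12 rows; each row is the pose to reach, as a shift and turn from the pose commanded when the call began, along the tool's axes at that moment; what a row does not reach only later rows make up. A row lasts 1/10 s, in which the tool goes at most 50 mm and 8.59 degrees, less where a joint would pass 70% of its speed; a pose out of reach is approached as far as the arm can. A call with a number of a shift or a turn outside -1 to 1 is refused whole. A call with a gripper value outside its range is refused whole. The fingers move at their own pace and stop on an object; "squeeze" is the grip in N (left out, the last holds). Time passes only in rows, so rows that repeat a pose let the fingers close. It gives the time, the measured TCP pose, the force, the opening and the grip force at its end, in the units of the state.
- manip.get_state(): the state, without advancing time (a new reading comes with each control period).
- manip.get_image(name): name is "side" or "top" or "wrist"; returns the picture (480x640x3 uint8, red, green, blue); there is no depth.
- manip.camera_params(name): a dict with "fx", "fy", "cx", "cy" (pixels), "dist" ([k1, k2, p1, p2, k3] as OpenCV has them; the pictures are not rectified), "R" (3x3) and "t" (3): a world point X has camera coordinates R X + t; the wrist camera has in their place "tool_from_camera" (4x4, takes a point from camera to tool coordinates, whose origin is the TCP and whose axes are the flange's). Camera axes: x right, y down, z forward; pixel columns grow to the right and rows downward; lengths in m; the calibration is good to about 2 mm. A picture is of the moment at which its call begins: read the wrist's pose just before it. camera_params takes no time and is no camera call.
- manip.sign_off(): hands the job in; it is judged then, once.
The state is a dict: "clock": time; "qpos": joint angles; "qd": joint speeds; "effort": joint torques, N m; "position": TCP position; "ee_rot": TCP orientation; "contact_force": force on the tool from outside, world axes, zero at the start; "moment": the same for the moment, N m; "width": finger opening in m; "gripper_force": force on a finger pad.
Only numpy, scipy, OpenCV 4.12 (cv2) and the standard library are available. Lean on these libraries where they do the work, as an engineer would, in place of code of your own. Each camera call takes 0.05 s, during which the arm holds its last target. There are 200 camera calls.

## Working session

There is one attempt and no reset: what is moved stays moved. The work goes in short steps, Python scripts to look and compute and a tool call to move; the robot and the scene stay as the last step left them, time stands still between calls to the robot, and variables do not carry over. Pictures are saved under pics/ and viewed, at most 10 in all, crops included, and the job is handed in when it is done.

Besides the shell and the picture viewer there is one more tool, called as a command line: name --argument value ..., lists and objects as JSON in quotes. move_arm: Moves the arm, as the interface text tells. Scaled input: -1 to 1 covers 80 cm each way for a shift and 120 degrees each way for a turn. Its arguments: {"type":"object","properties":{"deltas":{"type":"array","items":{"type":"array","items":{"type":"array","items":{"type":"number","minimum":-1,"maximum":1}}}},"squeeze":{"type":"number"}},"required":["deltas"]}

```bash
mkdir -p pics; ls; cat > h.py <<'E'
import numpy as np, cv2
from rig import manip
def ray(cp,uv):
    K=np.array([[cp['fx'],0,cp['cx']],[0,cp['fy'],cp['cy']],[0,0,1.]])
    p=cv2.undistortPoints(np.array([[uv]],float),K,np.array(cp['dist'],float))[0,0]
    R=np.array(cp['R']);t=np.array(cp['t'])
    return -R.T@t, R.T@np.array([p[0],p[1],1.])
def onz(cp,uv,z):
    o,d=ray(cp,uv); return o+d*(z-o[2])/d[2]
def proj(cp,X):
    K=np.array([[cp['fx'],0,cp['cx']],[0,cp['fy'],cp['cy']],[0,0,1.]])
    return cv2.projectPoints(np.array(X,float).reshape(-1,3),cv2.Rodrigues(np.array(cp['R']))[0],np.array(cp['t'],float),K,np.array(cp['dist'],float))[0][:,0]
def save(img,n): cv2.imwrite(f'pics/{n}.png',np.ascontiguousarray(img[...,::-1]))
E
python3 - <<'E'
from h import *
for n in ['top','side']:
    im=manip.get_image(n); save(im,n+'0'); np.save(n+'0.npy',im)
    cp=manip.camera_params(n); print(n,cp['fx'],cp['cx'],cp['dist'],-np.array(cp['R']).T@np.array(cp['t']),np.round(cp['R'],2).tolist())
s=manip.get_state(); print(s)
E
```

```text
pics
top 577.2537626069519 319.92629327459827 [-0.03957058  0.          0.          0.          0.        ] [0.21909208 0.08918905 1.38949797] [[0.01, -1.0, 0.01], [-0.99, -0.01, -0.16], [0.16, -0.01, -0.99]]
side 451.6195199994031 305.3148553460418 [0.00304457 0.         0.         0.         0.        ] [0.07303887 0.61615587 0.76654902] [[-0.83, -0.55, -0.02], [-0.38, 0.59, -0.71], [0.4, -0.59, -0.7]]
{'clock': 0.1, 'qpos': array([-1.25802829e+00,  2.76510016e-01,  1.50601341e+00,  2.10418436e-05,
        1.36073083e+00, -1.21008664e-01]), 'qd': array([ 0.00207865, -0.00339276, -0.00348187,  0.000886  ,  0.00151549,
        0.00015145]), 'effort': array([ 1.30137669e-03, -4.17698050e+01, -2.46404117e+01, -4.04655202e-04,
        5.79738611e-03,  1.03983263e-05]), 'position': array([ 0.24151283, -0.52125943,  0.21653591]), 'ee_rot': array([-8.27969362e-04,  9.76571915e-01,  2.15189696e-01, -6.92943161e-05]), 'contact_force': array([ 1.76467932, -0.25800125,  0.42056402]), 'moment': array([-0.03879556,  0.00938265, -0.01357147]), 'gripper_force': 0.0, 'width': 0.08534646360855877}
```

View pics/top0.png

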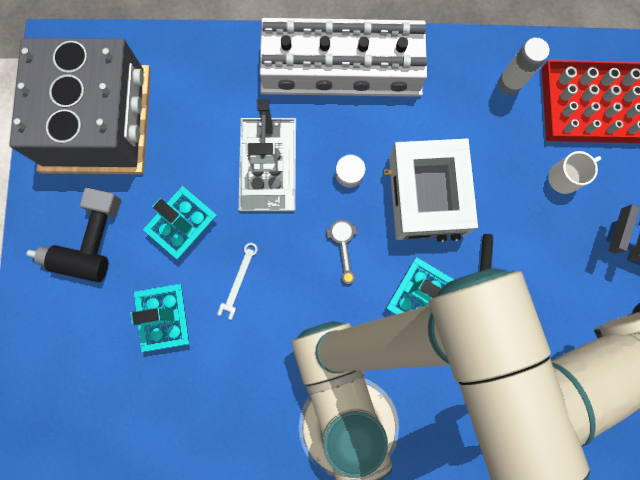

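View pics/side0.png

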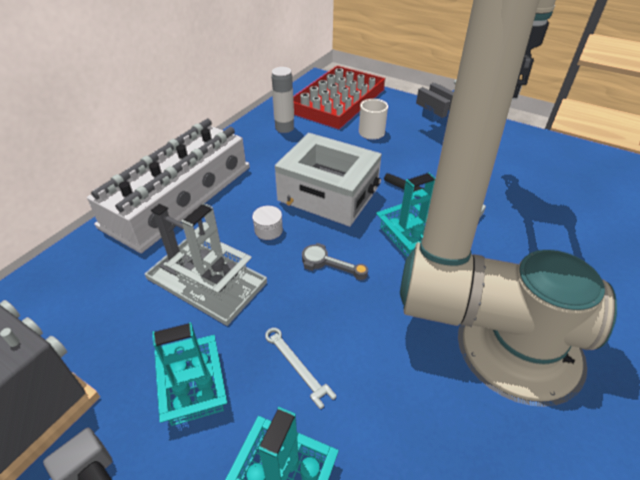

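The candidates are these, in top-view pixels:
- The grey wire basket on the stand, at (262,155). Its handle bar is at (260,149) and the black post at (265,108).
- The turquoise look-alikes, at (180,220), (160,318) and (422,290).

I choose the grey one, which hangs on the stand. In the side view its bar is at (200,215). The cleaner is at (435,187) in the top view. I'll check the choice in one close crop.

```bash
python3 - <<'E'
from h import *
t=np.load('top0.npy');s=np.load('side0.npy')
a=cv2.resize(t[90:220,225:310],None,fx=4.4,fy=4.4,interpolation=cv2.INTER_CUBIC)
b=cv2.resize(s[190:330,135:275],(400,400),interpolation=cv2.INTER_CUBIC)
c=np.zeros((600,800,3),np.uint8); c[:min(600,a.shape[0]),:a.shape[1]]=a[:600]; c[:400,390:790]=b
save(c,'crop0')
cp=manip.camera_params('top')
# black bar
def blobs(im,m,box,mn):
    x0,y0,x1,y1=box; mm=np.zeros_like(m); mm[y0:y1,x0:x1]=m[y0:y1,x0:x1]
    n,l,st,ce=cv2.connectedComponentsWithStats(mm,connectivity=4)
    for i in range(1,n):
        if st[i,4]>=mn:
            r=cv2.minAreaRect(np.argwhere(l==i)[:,::-1].astype(np.float32)); print(st[i],ce[i],r)
dark=(t.max(2)<55).astype(np.uint8); blobs(t,dark,(235,95,305,215),25)
cs=manip.camera_params('side')
print('side');dark=(s.max(2)<45).astype(np.uint8); blobs(s,dark,(140,190,260,300),25)
# tank: darker inside white top
g=t.max(2); hsv=cv2.cvtColor(t,cv2.COLOR_RGB2HSV)
sub=t[130:245,380:485]
print(t[187,395:480,:].mean(1).astype(int)); print(t[135:245,436,:].mean(1).astype(int))
E
```

```text
[259 110  10   6  27] [264.03703704 111.44444444] ((263.5, 112.5), (5.0, 9.0), 90.0)
side
[194 209  17  15  33] [201.84848485 215.78787879] ((201.97738647460938, 215.97512817382812), (1.9507511854171753, 21.256458282470703), 47.72631072998047)
[ 27  44  92 100 232 249 250 250 249 248 248 248 248 248 248 248 248 249
 249 249 229 161 132 132 132 133 134 134 136 135 133 132 132 133 132 133
 132 132 132 133 133 131 133 134 133 133 133 132 134 134 135  88  75  76
  76  85  95  95  94  94  96  96 183 246 249 248 247 246 245 246 246 246
 246 246 246 247 247 248 231 133 132 133 131 130 130]
[132 134 135 135 138 235 249 249 249 248 248 248 247 248 248 247 247 248
 249 250 249 249 247 112 103 103 101 101 103 101  84  77  76  76  77  77
  78  89 136 134 134 134 133 134 133 132 132 132 132 131 131 132 131 132
 133 133 131 132 131 131 130 131 131 132 131 132 132 131 131 131 131 130
 130 130 131 140 200 249 249 249 248 247 246 247 247 247 247 246 247 247
 248 248 248 248 242 175 114 122 103  66  67  53  55  60  68  71  82  81
  80  79]
```

View pics/crop0.png

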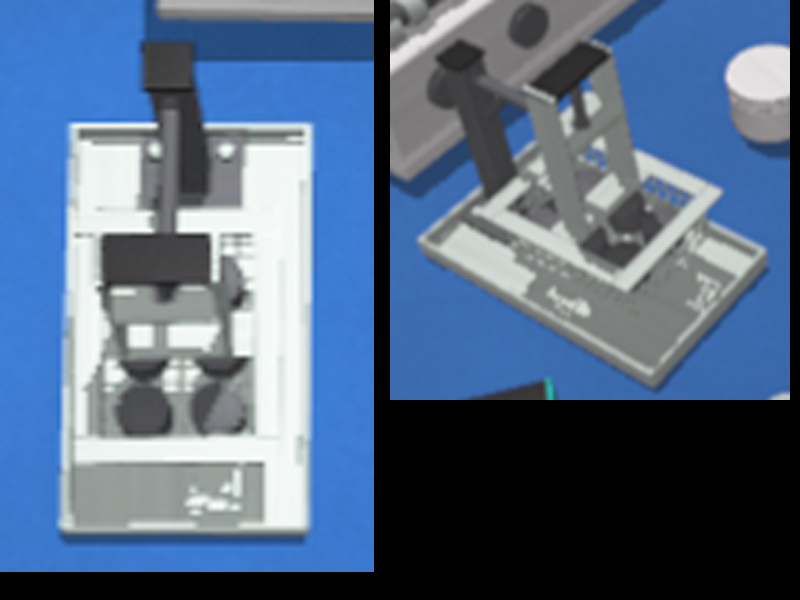

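The crop confirms the grey basket. Its black bar is at top pixel (260.7,149), with the eye plate and prong just below it. Next I'll compute the poses.

```bash
python3 - <<'E'
from h import *
t=np.load('top0.npy');cp=manip.camera_params('top')
# bar
m=(t.max(2)<85).astype(np.uint8)
n,l,st,ce=cv2.connectedComponentsWithStats(m[140:160,245:278].copy(),connectivity=4)
i=1+np.argmax(st[1:,4]); print(st[i],ce[i]+[245,140])
r=cv2.minAreaRect((np.argwhere(l==i)[:,::-1]+[245,140]).astype(np.float32)); print(r)
print('bar centre', onz(cp,r[0],.209))
s=4.4
def L(name,pts,z):
    P=np.array([onz(cp,p,z)[:2] for p in pts]); print(name,P.round(4).tolist(),'c',P.mean(0).round(4))
    e=np.roll(P,-1,0)-P; print(' len',np.linalg.norm(e,axis=1).round(4),'ang',np.arctan2(e[:,1],e[:,0]).round(3))
L('bar',[(225+x/s,90+y/s) for x,y in[(102,236),(102,284),(211,286),(211,236)]],.209)
L('tray',[(225+x/s,90+y/s) for x,y in[(72,124),(60,530),(309,531),(313,124)]],.016)
# tank hole by outline of white
w=((t.min(2)>185)*255).astype(np.uint8); w[:, :385]=0;w[:,485:]=0;w[:130]=0;w[245:]=0
c,h=cv2.findContours(w,cv2.RETR_CCOMP,cv2.CHAIN_APPROX_NONE)
for k in range(len(c)):
    if cv2.contourArea(c[k])>800:
        a=cv2.approxPolyDP(c[k],4,True)[:,0]; print(h[0][k],a.tolist(),cv2.contourArea(c[k]))
        hole=h[0][k][3]>=0
        if hole or 1:
            # line-fit each side
            pts=c[k][:,0].astype(float); q=cv2.minAreaRect(c[k]); print(q)
            bx=cv2.boxPoints(q); lines=[]
            aa=a if len(a)==4 else bx
            for j in range(4):
                A,B=aa[j].astype(float),aa[(j+1)%4].astype(float); d=(B-A)/np.linalg.norm(B-A); nn=np.array([-d[1],d[0]])
                tt=(pts-A)@d; dd=np.abs((pts-A)@nn); sel=(dd<2.5)&(tt>5)&(tt<np.linalg.norm(B-A)-5)
                f=cv2.fitLine(pts[sel].astype(np.float32),cv2.DIST_HUBER,0,.01,.01)[:,0]; lines.append(np.cross([f[2],f[3],1],[f[2]+f[0],f[3]+f[1],1]))
            co=[np.cross(lines[j-1],lines[j]) for j in range(4)]; co=[x[:2]/x[2] for x in co]
            L('hole' if hole else 'outer',co,.12)
E
```

```text
[  3   3  25  15 290] [259.87931034 148.66206897]
((260.0, 150.0), (14.0, 24.0), 90.0)
bar centre [0.5968446  0.20236498 0.209     ]
bar [[0.6106, 0.2279], [0.5865, 0.2271], [0.5861, 0.1746], [0.6113, 0.1752]] c [0.5986 0.2012]
 len [0.0241 0.0525 0.0251 0.0527] ang [-3.111 -1.578  0.023  1.583]
tray [[0.7407, 0.2696], [0.5055, 0.2687], [0.5065, 0.1314], [0.7424, 0.1329]] c [0.6238 0.2006]
 len [0.2352 0.1373 0.2359 0.1367] ang [-3.138 -1.563  0.006  1.584]
[-1 -1  1 -1] [[468, 139], [395, 143], [403, 231], [477, 227]] 6507.5
((436.05633544921875, 184.6472625732422), (91.74076080322266, 74.93460845947266), 85.03025817871094)
outer [[0.6596, -0.2666], [0.6475, -0.099], [0.4403, -0.1135], [0.4525, -0.2809]] c [ 0.55 -0.19]
 len [0.168  0.2077 0.1679 0.2075] ang [ 1.643 -3.072 -1.498  0.069]
[-1 -1 -1  0] [[453, 156], [460, 209], [418, 212], [412, 160]] 2297.0
((436.03961181640625, 184.3960418701172), (56.91613006591797, 43.18461227416992), 84.2894058227539)
hole [[0.6175, -0.2346], [0.4895, -0.2435], [0.4842, -0.1474], [0.6101, -0.1374]] c [ 0.5503 -0.1907]
 len [0.1283 0.0963 0.1263 0.0975] ang [-3.072  1.627  0.079 -1.494]
```

move_arm --deltas '[[[0,0,-0.06,0,-1],[0.05,-0.04,-0.12,0.05,-1],[0.784,-0.633,-0.14,0.2025,-1],[0.784,-0.633,-0.14,0.2025,-1],[0.784,-0.633,-0.14,0.2025,-1],[0.784,-0.633,-0.14,0.2025,-1],[0.784,-0.633,-0.14,0.2025,-1],[0.784,-0.633,-0.14,0.2025,-1],[0.784,-0.633,-0.14,0.2025,-1],[0.784,-0.633,-0.14,0.2025,-1],[0.784,-0.633,-0.14,0.2025,-1],[0.784,-0.633,-0.14,0.2025,-1]]]' --squeeze 60

```text
clock: 1.3
position: [0.4781, -0.0406, 0.3187]
ee_rot: [0.0, 1.0, 0.005, -0.0]
contact_force: [1.5, -1.1, -0.7]
width: 0.0854
gripper_force: 0.0
```

```bash
cat >> h.py <<'E'
def st():
    s=manip.get_state(); w,x,y,z=s['ee_rot']
    yaw=np.arctan2(2*(x*y+w*z),1-2*(y*y+z*z))
    print('t',round(s['clock'],2),'p',s['position'].round(4),'yaw',round(yaw,4),'F',s['contact_force'].round(2),'M',s['moment'].round(3),'w',round(s['width'],4),'gf',round(s['gripper_force'],1))
    return s,yaw
def go(x,y,z,yw,extra=0):
    s,yaw=st(); d=np.array([x,y,z])-s['position']; c,k=np.cos(yaw),np.sin(yaw)
    print('go',np.round(np.array([d[0]*c+d[1]*k, d[0]*k-d[1]*c,-d[2]])/.8,4), 'twist',round(-np.degrees(yw-yaw)/120,4))
E
python3 -c "
from h import *
go(.598,.2015,.2765,.01)"
```

```text
t 1.3 p [ 0.4781 -0.0406  0.3187] yaw 0.0097 F [ 1.51 -1.1  -0.67] M [-0.    -0.093 -0.019] w 0.0854 gf 0.0
go [ 0.1528 -0.3012  0.0527] twist -0.0001
```

move_arm --deltas '[[[0.15,-0.3,0.02,0,-1],[0.15,-0.3,0.02,0,-1],[0.15,-0.3,0.02,0,-1],[0.15,-0.3,0.02,0,-1],[0.15,-0.3,0.02,0,-1],[0.15,-0.3,0.02,0,-1],[0.15,-0.3,0.05,0,-1],[0.15,-0.3,0.05,0,-1],[0.15,-0.3,0.05,0,-1]]]'

```text
clock: 2.2
position: [0.5949, 0.1978, 0.2783]
ee_rot: [0.0, 1.0, 0.005, -0.001]
contact_force: [0.5, -0.1, -1.0]
width: 0.0853
gripper_force: 0.0
```

```bash
python3 -c "
from h import *
go(.598,.2015,.2765,.01)
s=manip.get_state(); im=manip.get_image('wrist'); save(im,'w1'); np.save('w1.npy',im); cp=manip.camera_params('wrist'); print(cp)
t=manip.get_image('top'); np.save('t1.npy',t); sd=manip.get_image('side'); np.save('s1.npy',sd)"
```

```text
t 2.2 p [0.5949 0.1978 0.2783] yaw 0.0093 F [ 0.49 -0.13 -0.98] M [-0.03   0.003  0.018] w 0.0853 gf 0.0
go [ 0.0039 -0.0045  0.0023] twist -0.0004
{'fx': 394.07952926344245, 'fy': 394.07952926344245, 'cx': 326.7956461768956, 'cy': 247.9869969043244, 'dist': array([-0.03649954,  0.        ,  0.        ,  0.        ,  0.        ]), 'tool_from_camera': array([[ 2.83022260e-04, -9.59347610e-01, -2.82227005e-01,
         7.05212706e-02],
       [ 9.99999916e-01,  1.87859359e-04,  3.64245118e-04,
         2.15640232e-04],
       [-2.96418699e-04, -2.82227084e-01,  9.59347583e-01,
        -1.56819798e-01],
       [ 0.00000000e+00,  0.00000000e+00,  0.00000000e+00,
         1.00000000e+00]])}
```

View pics/w1.png

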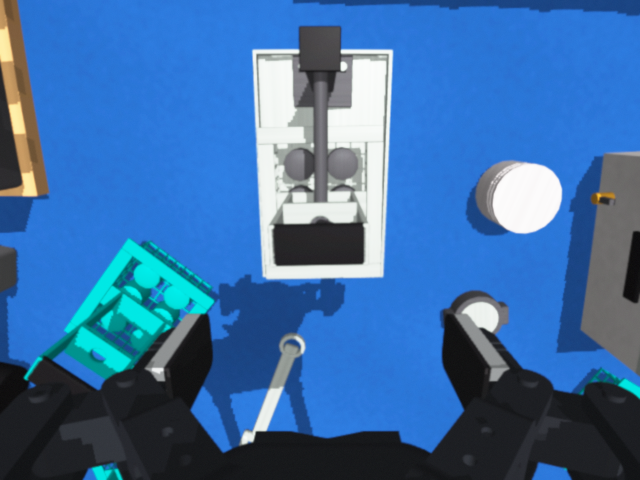

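The wrist view shows the basket's bar at (273–365, 222–265), the arm and shoulder above it, and the post top at (320,47). I'll refine the positions from these.

```bash
cat >> h.py <<'E'
def wcp(s):
    cp=manip.camera_params('wrist'); T=np.array(cp['tool_from_camera'])
    from scipy.spatial.transform import Rotation as R
    w,x,y,z=s['ee_rot']; W=np.eye(4); W[:3,:3]=R.from_quat([x,y,z,w]).as_matrix(); W[:3,3]=s['position']
    C=np.linalg.inv(W@T); return dict(cp,R=C[:3,:3],t=C[:3,3])
E
python3 - <<'E'
from h import *
im=np.load('w1.npy'); cp=wcp(manip.get_state())
m=(im.max(2)<60).astype(np.uint8); m[:200]=0;m[275:]=0;m[:,:255]=0;m[:,380:]=0
n,l,s_,ce=cv2.connectedComponentsWithStats(m,connectivity=4); i=1+np.argmax(s_[1:,4]); print(s_[i],ce[i])
for r in range(215,272,3): 
    c=np.where(l[r]==i)[0]; print(r,c.min() if len(c) else 0,c.max() if len(c) else 0,im[r,320].tolist(),end=' | ')
m=(im.max(2)<60).astype(np.uint8); m[80:]=0;m[:,:285]=0;m[:,350:]=0
print(s_[i]); P=np.argwhere(m); print(P.min(0),P.max(0))
for uv in [(273,222),(273,265),(365,222),(365,265)]: print(uv,onz(cp,uv,.209).round(4))
for uv in [(299,27),(341,27),(341,71),(299,71)]: print('post',onz(cp,uv,.167).round(4))
for uv in [(254,51),(392,51),(383,277),(265,277)]: print('tray',onz(cp,uv,.016).round(4))
E
```

```text
[ 274  221   89   44 3551] [318.35764573 243.37454238]
215 0 0 [200, 208, 202] | 218 0 0 [107, 106, 111] | 221 318 325 [50, 51, 53] | 224 276 361 [30, 30, 31] | 227 275 362 [38, 38, 41] | 230 274 362 [41, 39, 42] | 233 274 362 [43, 41, 43] | 236 274 362 [41, 38, 40] | 239 274 362 [41, 40, 41] | 242 274 362 [40, 40, 41] | 245 275 362 [40, 40, 41] | 248 275 362 [37, 36, 39] | 251 275 362 [37, 36, 38] | 254 275 362 [37, 36, 39] | 257 275 362 [38, 36, 39] | 260 276 362 [37, 36, 39] | 263 276 349 [37, 37, 37] | 266 0 0 [231, 236, 231] | 269 0 0 [238, 242, 239] | [ 274  221   89   44 3551]
[ 54 299] [ 79 340]
(273, 222) [0.6152 0.2295 0.209 ]
(273, 265) [0.5883 0.2303 0.209 ]
(365, 222) [0.6157 0.175  0.209 ]
(365, 265) [0.5888 0.1741 0.209 ]
post [0.7297 0.2159 0.167 ]
post [0.73   0.1898 0.167 ]
post [0.7044 0.1894 0.167 ]
post [0.7042 0.2161 0.167 ]
tray [0.7437 0.2701 0.016 ]
tray [0.7448 0.1348 0.016 ]
tray [0.5092 0.1327 0.016 ]
tray [0.5081 0.2671 0.016 ]
```

move_arm --deltas '[[[0.006,-0.004,0.03,0,-1],[0.006,-0.004,0.06,0,-1],[0.006,-0.004,0.09,0,-1],[0.006,-0.004,0.11,0,-1],[0.006,-0.004,0.125,0,-1],[0.006,-0.004,0.125,0,-1],[0.006,-0.004,0.125,0,-1]]]'

```text
clock: 3.05
position: [0.6009, 0.2015, 0.1798]
ee_rot: [-0.0, 1.0, 0.005, 0.001]
contact_force: [0.5, -0.4, 0.1]
width: 0.0856
gripper_force: 0.0
```

```bash
python3 -c "
from h import *
go(.6005,.202,.169,.009)"
```

```text
t 3.05 p [0.6009 0.2015 0.1798] yaw 0.0092 F [ 0.48 -0.44  0.14] M [-0.027 -0.028 -0.01 ] w 0.0856 gf 0.0
go [-0.0005 -0.0006  0.0135] twist 0.0001
```

move_arm --deltas '[[[0,-0.001,0.0135,0,-1],[0,-0.001,0.0135,0,-1],[0,-0.001,0.0135,0,0],[0,-0.001,0.0135,0,0.2],[0,-0.001,0.0135,0,0.3],[0,-0.001,0.0135,0,0.4],[0,-0.001,0.0135,0,0.6],[0,-0.001,0.0135,0,0.8]]]' --squeeze 30

```text
clock: 3.85
position: [0.6004, 0.2027, 0.1685]
ee_rot: [-0.0, 1.0, 0.005, 0.0]
contact_force: [-0.5, 0.3, 4.0]
width: 0.0598
gripper_force: 33.7
```

```bash
python3 -c "
from h import *
go(.6005,.202,.169,.009)"
```

```text
t 3.85 p [0.6004 0.2027 0.1685] yaw 0.0097 F [-0.49  0.32  4.  ] M [0.051 0.136 0.015] w 0.0598 gf 33.7
go [ 0.0001  0.0008 -0.0007] twist 0.0004
```

```bash
python3 - <<'E'
from h import *
s=np.load('side0.npy');t=np.load('top0.npy')
c=np.zeros((600,800,3),np.uint8)
c[:480,:380]=cv2.resize(s[200:248,182:220],(380,480),interpolation=cv2.INTER_NEAREST)
c[:480,400:780]=cv2.resize(t[138:162+24,243:281],(380,480),interpolation=cv2.INTER_NEAREST)
save(cv2.convertScaleAbs(c,alpha=1.3),'prong')
cs=manip.camera_params('side');ct=manip.camera_params('top')
for p in [(0.601,.202,.155),(.601,.202,.16),(.601,.202,.198)]:
    print(((proj(cs,p)[0]-[182,200])*10).round(0),((proj(ct,p)[0]-[243,138])*10+[400,0]).round(0))
for d in [(.01,0),(0,.01)]:
    p=(.601+d[0],.202+d[1],.198); print(d,((proj(cs,p)[0]-[182,200])*10).round(0),((proj(ct,p)[0]-[243,138])*10+[400,0]).round(0))
E
```

```text
[210. 341.] [593. 177.]
[206. 322.] [592. 170.]
[171. 177.] [577. 117.]
(0.01, 0) [132. 158.] [578.  72.]
(0, 0.01) [134. 207.] [530. 117.]
```

View pics/prong.png

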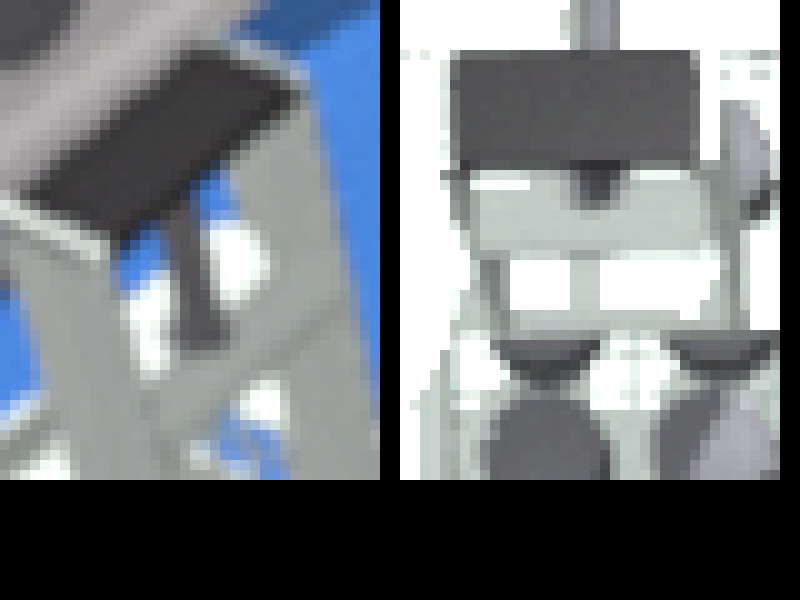

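The side crop shows the prong rising from (205,335) to (182,215), close to plumb in that view. In the top crop it disappears behind the bar at (595,165). Together these suggest a lean towards +x,-y, with the tip about (+8.6,-7.6) mm off. I'll test that by feel in small lifts.

move_arm --deltas '[[[0,0,0,0,1],[0,0,0,0,1],[0,0,-0.001,0,1],[0,0,-0.002,0,1],[0,0,-0.003,0,1],[0.001,0.0005,-0.005,0,1],[0.001,0.0005,-0.005,0,1],[0.001,0.0005,-0.005,0,1]]]' --squeeze 90

```text
clock: 4.65
position: [0.6009, 0.202, 0.1715]
ee_rot: [0.0, 1.0, 0.005, -0.0]
contact_force: [0.1, 0.5, -3.1]
width: 0.0581
gripper_force: 96.9
```

```bash
python3 -c "
from h import *
st()"
```

```text
t 4.65 p [0.6009 0.202  0.1715] yaw 0.0096 F [ 0.09  0.5  -3.06] M [-0.017 -0.002 -0.015] w 0.0581 gf 96.9
```

move_arm --deltas '[[[0.0005,0.0005,-0.0025,0,1],[0.001,0.001,-0.005,0,1],[0.0015,0.0015,-0.0075,0,1],[0.0015,0.0015,-0.0075,0,1],[0.0015,0.0015,-0.0075,0,1]]]'

```text
clock: 5.15
position: [0.6023, 0.2009, 0.1781]
ee_rot: [-0.0, 1.0, 0.005, 0.0]
contact_force: [-0.1, 0.0, -4.0]
width: 0.0587
gripper_force: 96.8
```

```bash
python3 -c "
from h import *
st()"
```

```text
t 5.15 p [0.6023 0.2009 0.1781] yaw 0.0096 F [-0.08  0.01 -4.04] M [-0.06   0.039  0.002] w 0.0587 gf 96.8
```

move_arm --deltas '[[[0.0005,0.0005,-0.0025,0,1],[0.001,0.001,-0.005,0,1],[0.0015,0.0013,-0.0075,0,1],[0.0015,0.0013,-0.0075,0,1],[0.0015,0.0013,-0.0075,0,1]]]'

```text
clock: 5.65
position: [0.6035, 0.1999, 0.1841]
ee_rot: [0.0, 1.0, 0.005, 0.0]
contact_force: [0.4, 0.6, -3.5]
width: 0.0586
gripper_force: 96.8
```

```bash
python3 -c "
from h import *
st()"
```

```text
t 5.65 p [0.6035 0.1999 0.1841] yaw 0.0097 F [ 0.38  0.56 -3.49] M [ 0.006  0.025 -0.026] w 0.0586 gf 96.8
```

move_arm --deltas '[[[0.0015,0,0,0,1],[0.003,0,0,0,1],[0.003,0,0,0,1],[0.003,0,0,0,1]]]'

```text
clock: 6.05
position: [0.6059, 0.1999, 0.1839]
ee_rot: [0.0, 1.0, 0.005, -0.0]
contact_force: [0.4, 0.7, -3.6]
width: 0.0581
gripper_force: 96.8
```

move_arm --deltas '[[[-0.0015,0,0,0,1],[-0.003,0,0,0,1],[-0.005,0,0,0,1],[-0.006,0,0,0,1],[-0.006,0,0,0,1]]]'

```text
clock: 6.55
position: [0.601, 0.1999, 0.1841]
ee_rot: [0.0, 1.0, 0.005, 0.0]
contact_force: [0.5, -0.3, -3.1]
width: 0.0585
gripper_force: 96.8
```

move_arm --deltas '[[[0.003,0,0,0,1],[0.003,0.0015,0,0,1],[0.003,0.003,0,0,1],[0.003,0.003,0,0,1],[0.003,0.003,0,0,1]]]'

```text
clock: 7.05
position: [0.6035, 0.1974, 0.1839]
ee_rot: [0.0, 1.0, 0.005, -0.0]
contact_force: [-0.1, 0.4, -4.1]
width: 0.0581
gripper_force: 96.7
```

move_arm --deltas '[[[0,-0.0015,0,0,1],[0,-0.003,0,0,1],[0,-0.0045,0,0,1],[0,-0.006,0,0,1],[0,-0.006,0,0,1]]]'

```text
clock: 7.55
position: [0.6035, 0.2022, 0.1839]
ee_rot: [0.0, 1.0, 0.005, -0.0]
contact_force: [-0.4, -0.6, -3.4]
width: 0.0585
gripper_force: 96.8
```

No contact within ±2.4 mm either way, so the eye is well centred on the prong and the lean estimate holds. I'll continue the lift.

move_arm --deltas '[[[0,0.003,0,0,1],[0.0005,0.0035,-0.0025,0,1],[0.001,0.004,-0.005,0,1],[0.0015,0.0043,-0.0075,0,1],[0.002,0.0048,-0.01,0,1],[0.0025,0.0052,-0.0125,0,1],[0.0025,0.0052,-0.0125,0,1],[0.0025,0.0052,-0.0125,0,1]]]'

```text
clock: 8.35
position: [0.6055, 0.1982, 0.194]
ee_rot: [0.0, 1.0, 0.005, 0.0]
contact_force: [-0.4, 0.3, -3.5]
width: 0.0586
gripper_force: 96.7
```

move_arm --deltas '[[[0.0015,0,0,0,1],[0.0025,0,0,0,1],[0.0025,0,0,0,1],[0.0025,0,0,0,1]]]'

```text
clock: 8.75
position: [0.6075, 0.1982, 0.1938]
ee_rot: [0.0, 1.0, 0.005, -0.0]
contact_force: [-0.6, 0.5, -4.1]
width: 0.0581
gripper_force: 96.7
```

move_arm --deltas '[[[-0.0015,0,0,0,1],[-0.003,0,0,0,1],[-0.004,0,0,0,1],[-0.005,0,0,0,1],[-0.005,0,0,0,1]]]'

```text
clock: 9.25
position: [0.6034, 0.1982, 0.194]
ee_rot: [0.0, 1.0, 0.005, 0.0]
contact_force: [-0.5, 0.2, -3.8]
width: 0.0582
gripper_force: 96.7
```

move_arm --deltas '[[[0.0025,0,0,0,1],[0.0025,0.0015,0,0,1],[0.0025,0.0025,0,0,1],[0.0025,0.0025,0,0,1],[0.0025,0.0025,0,0,1]]]'

```text
clock: 9.75
position: [0.6055, 0.1961, 0.1939]
ee_rot: [0.0, 1.0, 0.005, -0.0]
contact_force: [0.1, -0.3, -4.3]
width: 0.0579
gripper_force: 96.7
```

move_arm --deltas '[[[0,-0.0015,0,0,1],[0,-0.003,0,0,1],[0,-0.004,0,0,1],[0,-0.005,0,0,1],[0,-0.005,0,0,1]]]'

```text
clock: 10.25
position: [0.6055, 0.2002, 0.194]
ee_rot: [0.0, 1.0, 0.005, 0.0]
contact_force: [-0.1, -0.1, -3.2]
width: 0.0586
gripper_force: 96.7
```

move_arm --deltas '[[[0,0.0025,0,0,1],[0.0005,0.003,-0.0025,0,1],[0.001,0.0035,-0.005,0,1],[0.0015,0.004,-0.0075,0,1],[0.002,0.0043,-0.01,0,1],[0.002,0.0043,-0.01,0,1]]]'

```text
clock: 10.85
position: [0.6075, 0.1968, 0.2025]
ee_rot: [-0.0, 1.0, 0.005, 0.001]
contact_force: [0.4, -0.5, -4.1]
width: 0.0581
gripper_force: 96.8
```

move_arm --deltas '[[[0.0005,0.0005,-0.0025,0,1],[0.001,0.001,-0.005,0,1],[0.0015,0.0013,-0.0075,0,1],[0.002,0.0018,-0.01,0,1],[0.002,0.0018,-0.01,0,1]]]'

```text
clock: 11.35
position: [0.6091, 0.1953, 0.2104]
ee_rot: [-0.0, 1.0, 0.005, 0.0]
contact_force: [-0.9, -0.3, -3.6]
width: 0.0583
gripper_force: 96.8
```

move_arm --deltas '[[[0.0005,0.0005,-0.0025,0,1],[0.001,0.001,-0.005,0,1],[0.0015,0.0013,-0.0075,0,1],[0.002,0.0018,-0.01,0,1],[0.002,0.0018,-0.01,0,1],[0.002,0.0018,-0.01,0,1]]]'

```text
clock: 11.95
position: [0.6104, 0.1939, 0.218]
ee_rot: [0.0, 1.0, 0.005, 0.0]
contact_force: [-0.5, -0.3, -3.9]
width: 0.0583
gripper_force: 96.8
```

move_arm --deltas '[[[0,0,-0.003,0,1],[0,0,-0.004,0,1],[-0.004,-0.002,-0.004,0,1],[-0.012,-0.005,-0.004,0,1],[-0.024,-0.01,-0.004,0,1],[-0.036,-0.01,-0.004,0,1],[-0.05,-0.01,-0.004,0,1],[-0.065,-0.01,-0.004,0,1]]]'

```text
clock: 12.75
position: [0.557, 0.2014, 0.2212]
ee_rot: [0.0, 1.0, 0.005, -0.0]
contact_force: [0.2, 0.4, -4.0]
width: 0.0581
gripper_force: 96.7
```

move_arm --deltas '[[[-0.015,0,0,0,1],[-0.03,0,0,0,1],[-0.045,0,0,0,1],[-0.06,0,0,0,1],[-0.075,0,0,0,1],[-0.085,0,0,0,1],[-0.09,0,0,0,1],[-0.09,0,0,0,1],[-0.09,0,0,0,1]]]'

```text
clock: 13.65
position: [0.4868, 0.2007, 0.2213]
ee_rot: [0.0, 1.0, 0.005, 0.001]
contact_force: [-0.7, 0.0, -3.3]
width: 0.0584
gripper_force: 96.7
```

```bash
python3 - <<'E'
from h import *
s,y=st()
a=manip.get_image('top');b=manip.get_image('side');np.save('t2.npy',a);np.save('s2.npy',b)
c=np.zeros((600,800,3),np.uint8); c[:300,:400]=cv2.resize(a,(400,300)); c[:300,400:]=cv2.resize(b,(400,300))
w=manip.get_image('wrist'); c[300:,:400]=cv2.resize(w,(400,300)); c[300:,400:]=cv2.resize(b[120:300,100:340],(400,300)); save(c,'drawn'); go(.5503,-.1905,.33,.071)
E
```

```text
t 13.65 p [0.4868 0.2007 0.2213] yaw 0.0097 F [-0.74  0.   -3.26] M [-0.007 -0.031  0.03 ] w 0.0584 gf 96.7
t 13.8 p [0.4868 0.2007 0.2211] yaw 0.0095 F [ 0.52 -0.16 -4.16] M [-0.016  0.05   0.027] w 0.0583 gf 96.8
go [ 0.0747  0.4897 -0.1362] twist -0.0294
```

View pics/drawn.png

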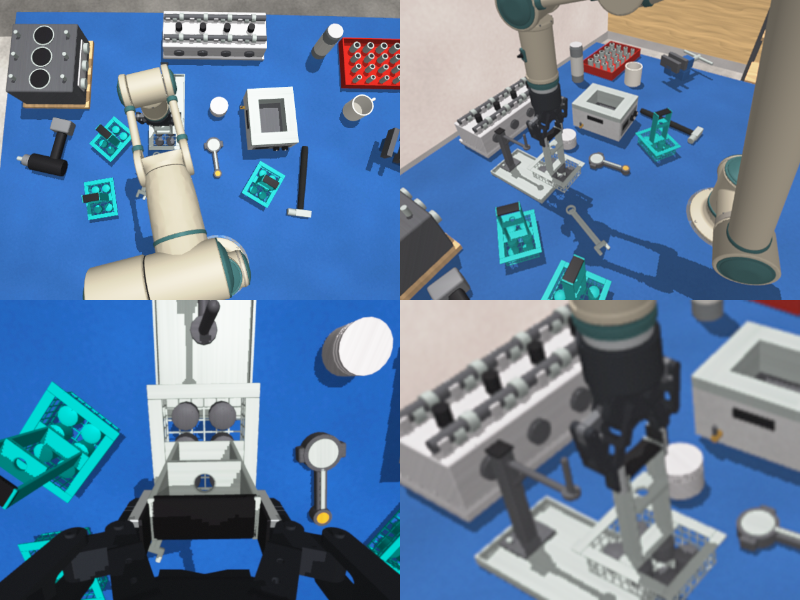

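The basket is held clear of the hook. In the wrist quadrant the front flange corners are at about (147,385) and (260,385), the eye at (205,482), and the conrod and piston stand untouched. I'll move up and across to a stand-off in front of the cleaner.

move_arm --deltas '[[[0,0,-0.03,0,1],[0,0,-0.07,0,1],[0,0.01,-0.12,0,1],[-0.02,0.05,-0.161,0,1],[-0.04,0.1,-0.161,0,1],[-0.06,0.15,-0.161,-0.01,1],[-0.08,0.2,-0.161,-0.015,1],[-0.1,0.25,-0.161,-0.02,1],[-0.101,0.3,-0.161,-0.0294,1],[-0.101,0.35,-0.161,-0.0294,1],[-0.101,0.4,-0.161,-0.0294,1],[-0.101,0.44,-0.161,-0.0294,1]]]'

```text
clock: 15.0
position: [0.4088, -0.1546, 0.3501]
ee_rot: [0.001, 0.999, 0.035, 0.0]
contact_force: [0.4, 0.4, -4.8]
width: 0.058
gripper_force: 98.6
```

```bash
python3 -c "
from h import *
go(.41,-.19,.35,.071)"
```

```text
t 15.0 p [ 0.4088 -0.1546  0.3501] yaw 0.0697 F [ 0.39  0.42 -4.82] M [ 0.053 -0.055 -0.014] w 0.058 gf 98.6
go [-0.0016  0.0443  0.0001] twist -0.0006
```

move_arm --deltas '[[[-0.001,0.025,0,0,1],[-0.002,0.04,0,0,1],[-0.002,0.04,0,0,1],[-0.002,0.04,0,0,1],[-0.002,0.04,0,0,1]]]'

```text
clock: 15.5
position: [0.4096, -0.1829, 0.35]
ee_rot: [-0.0, 0.999, 0.036, 0.0]
contact_force: [-0.6, -0.3, -4.0]
width: 0.0582
gripper_force: 98.7
```

```bash
python3 -c "
from h import *
st(); w=manip.get_image('wrist'); s=manip.get_image('side'); np.save('w3.npy',w); save(w,'w3'); np.save('s3.npy',s); np.save('t3.npy',manip.get_image('top'))"
```

```text
t 15.5 p [ 0.4096 -0.1829  0.35  ] yaw 0.0727 F [-0.56 -0.29 -4.02] M [-0.018  0.022 -0.044] w 0.0582 gf 98.7
```

View pics/w3.png

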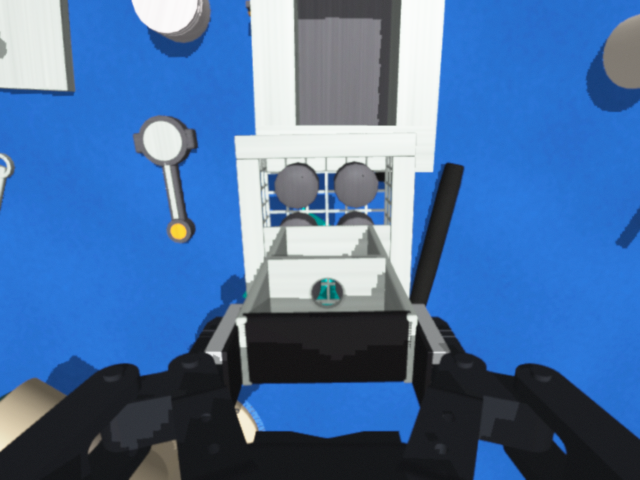

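The wrist view shows the tank opening ahead, with its left edge near column 296 and its right edge near 397. The held flange has front corners at about (236,137) and (415,133), which suggests a slight yaw in the grip. I'll measure both with line fits.

```bash
cat > fit.py <<'E'
from h import *
def edge(g,pts0,pts1,n=40,h=7,pol=None):
    """subpixel strongest edge along normals of segment -> fitted line points"""
    A=np.array(pts0,float);B=np.array(pts1,float);d=(B-A)/np.linalg.norm(B-A);nn=np.array([-d[1],d[0]]);o=[]
    tt=np.arange(-h,h+.01,.25)
    for f in np.linspace(0,1,n):
        P=A+(B-A)*f; q=P+tt[:,None]*nn
        v=cv2.remap(g,q[:,0].astype(np.float32),q[:,1].astype(np.float32),cv2.INTER_LINEAR)[:,0]
        gr=np.gradient(cv2.GaussianBlur(v.reshape(-1,1),(1,9),1.5)[:,0]); 
        gr=np.abs(gr) if pol is None else gr*pol
        k=np.argmax(gr[4:-4])+4
        if gr[k]>3: o.append(q[k])
    o=np.array(o,np.float32); l=cv2.fitLine(o,cv2.DIST_HUBER,0,.01,.01)[:,0]
    r=np.abs((o-l[2:])@[-l[1],l[0]]); p=lambda X:l[2:]+l[:2]*np.dot(X-l[2:],l[:2])
    return p(A),p(B),np.median(r),len(o)
def meas(im,cp,segs):
    s=manip.get_state(); 
    for nm,ch,a,b,z in segs:
        g=im[...,ch].astype(np.float32) if ch<3 else im.mean(2).astype(np.float32)
        p,q,r,n=edge(g,a,b); P,Q=onz(cp,p,z),onz(cp,q,z); e=Q-P
        print(nm,p.round(1),q.round(1),'res',round(float(r),2),n,'W',P[:2].round(4),Q[:2].round(4),'ang',round(np.arctan2(e[1],e[0]),4))
E
python3 - <<'E'
from fit import *
im=np.load('w3.npy'); s,y=st(); cp=wcp(s); zf=s['position'][2]-.089; zb=s['position'][2]+.011+.029
meas(im,cp,[('tankL',3,(296,115),(294,5),.12),('tankR',3,(397,115),(399,5),.12),('houseL',0,(256,120),(252,5),.12),('houseR',0,(433,165),(442,5),.12),
('flF',3,(240,136),(410,133),zf),('flL',0,(237,150),(244,270),zf),('flR',0,(415,150),(412,270),zf),
('barTop',3,(252,314),(405,312),zb),('barBot',3,(252,382),(405,380),zb),('barL',3,(247,325),(247,375),zb),('barR',3,(408,325),(408,375),zb)])
E
```

```text
t 15.65 p [ 0.4096 -0.1831  0.3502] yaw 0.0728 F [ 0.15  0.54 -3.62] M [-0.022  0.092 -0.011] w 0.0584 gf 98.7
tankL [295.2 115. ] [293.3   5. ] res 0.12 40 W [ 0.4936 -0.1477] [ 0.5859 -0.1411] ang 0.0712
tankR [396. 115.] [400.6   5.1] res 0.1 40 W [ 0.5006 -0.2417] [ 0.593 -0.235] ang 0.0725
houseL [254.5 120.1] [249.7   5.1] res 0.09 40 W [ 0.4864 -0.1098] [ 0.5833 -0.1028] ang 0.0722
houseR [433.3 165. ] [444.4   5.2] res 0.1 40 W [ 0.4575 -0.2833] [ 0.5961 -0.2736] ang 0.0696
flF [240.  135.6] [409.7 126.8] res 0.12 4 W [ 0.4744 -0.1262] [ 0.487  -0.2275] ang -1.4476
flL [234.8 150.2] [244.1 270. ] res 0.09 40 W [ 0.4656 -0.1231] [ 0.3887 -0.13  ] ang -3.0525
flR [415.5 150. ] [410.3 269.9] res 0.08 34 W [ 0.4737 -0.2328] [ 0.3968 -0.2398] ang -3.0511
barTop [252.  312.7] [405.  310.2] res 0.11 40 W [ 0.422 -0.158] [ 0.4265 -0.2076] ang -1.4801
barBot [252.  383.5] [405.  381.2] res 0.13 40 W [ 0.395  -0.1585] [ 0.3998 -0.2111] ang -1.4805
barL [244.3 325.2] [248.6 374.9] res 0.11 40 W [ 0.4172 -0.1556] [ 0.3984 -0.1572] ang -3.0531
barR [407.3 325.1] [413.  374.4] res 1.48 40 W [ 0.4212 -0.209 ] [ 0.4027 -0.2135] ang -2.9031
```

```bash
python3 -c "
from h import *
go(.4702,-.1965,.33,.0542)"
```

```text
t 15.65 p [ 0.4096 -0.1831  0.3502] yaw 0.0728 F [ 0.15  0.54 -3.62] M [-0.022  0.092 -0.011] w 0.0584 gf 98.7
go [0.0743 0.0222 0.0252] twist 0.0089
```

move_arm --deltas '[[[0.025,0.01,0.01,0.005,1],[0.05,0.02,0.02,0.009,1],[0.074,0.022,0.025,0.009,1],[0.074,0.022,0.025,0.009,1],[0.074,0.022,0.025,0.009,1],[0.074,0.022,0.025,0.009,1]]]'

```text
clock: 16.25
position: [0.4696, -0.197, 0.3302]
ee_rot: [-0.0, 1.0, 0.026, -0.0]
contact_force: [-0.0, -0.7, -3.2]
width: 0.0584
gripper_force: 98.7
```

```bash
python3 -c "
from h import *
go(.4702,-.1965,.33,.0542); w=manip.get_image('wrist'); np.save('w4.npy',w); save(w,'w4')"
```

```text
t 16.25 p [ 0.4696 -0.197   0.3302] yaw 0.0529 F [-0.01 -0.72 -3.17] M [-0.028  0.007  0.046] w 0.0584 gf 98.7
go [ 0.0008 -0.0005  0.0003] twist -0.0006
```

View pics/w4.png

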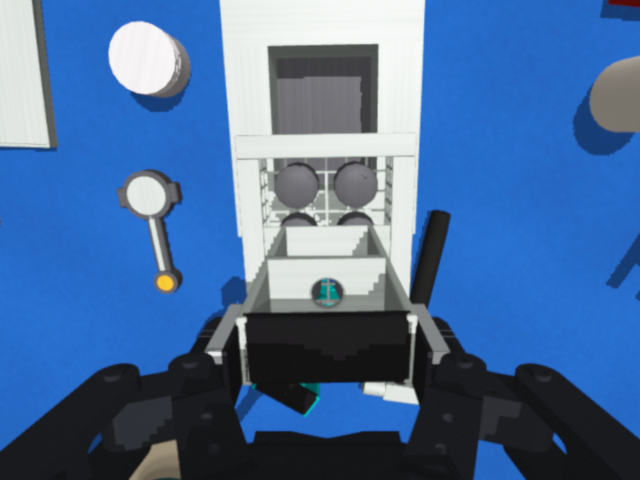

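The tank's far edge is at row 45, columns 268–378. The flange's front edge is at about row 135, in contrast with the dark tank between columns 275 and 370.

```bash
python3 - <<'E'
from fit import *
im=np.load('w4.npy'); s,y=st(); cp=wcp(s); zf=s['position'][2]-.089; zb=s['position'][2]+.011+.029
meas(im,cp,[('tankL',3,(270,60),(274,125),.12),('tankR',3,(377,60),(376,125),.12),('tankFar',3,(275,45),(372,45),.12),
('flF',3,(285,135),(365,134),zf),('flL',0,(237,165),(244,270),zf),('flR',3,(415,180),(412,270),zf),('barTop',3,(252,314),(405,312),zb),('barBot',3,(252,382),(405,380),zb)])
print(im[125:165:1,325].mean(1).astype(int)); 
u=np.array([.99745,.0713]);print('tcp u,n',s['position'][:2]@u, s['position'][:2]@[-u[1],u[0]])
E
```

```text
t 16.3 p [ 0.4695 -0.1971  0.3304] yaw 0.0527 F [ 0.36  0.67 -3.72] M [-0.028  0.013 -0.002] w 0.0584 gf 98.7
tankL [267.8  60.1] [271.2 125.1] res 0.09 40 W [ 0.5973 -0.1399] [ 0.5437 -0.1438] ang -3.0699
tankR [377.7  60. ] [377.1 125. ] res 0.06 40 W [ 0.6024 -0.2342] [ 0.5488 -0.2382] ang -3.0659
tankFar [275.   45.3] [372.   43.4] res 0.09 40 W [ 0.6094 -0.1458] [ 0.6152 -0.2282] ang -1.4997
flF [285.  134.5] [365.  132.8] res 0.1 40 W [ 0.5374 -0.1686] [ 0.541  -0.2165] ang -1.4975
flL [230.6 165.8] [244.3 270. ] res 0.88 40 W [ 0.5172 -0.1356] [ 0.4497 -0.1437] ang -3.0218
flR [418.  180.3] [409.8 269.8] res 0.73 40 W [ 0.5145 -0.2517] [ 0.4556 -0.2531] ang -3.1166
barTop [252.  312.6] [405.  310.3] res 0.09 40 W [ 0.4824 -0.1722] [ 0.4859 -0.2218] ang -1.5011
barBot [252.  383.7] [405.  381.1] res 0.13 28 W [ 0.4554 -0.1721] [ 0.4592 -0.2249] ang -1.4985
[115 115 114 115 115 115 115 121 155 209 230 234 235 234 234 235 236 236
 236 235 235 236 236 235 234 234 232 232 232 231 228 209 169 143 138 137
 137 137 137 137]
tcp u,n 0.4542526646331803 -0.23004734928084775
```

move_arm --deltas '[[[0.03,0,0,0,1],[0.06,0,0.01,0,1],[0.08,-0.002,0.03,0,1],[0.101,-0.003,0.05,0,1],[0.101,-0.003,0.068,0,1],[0.101,-0.003,0.068,0,1],[0.101,-0.003,0.068,0,1],[0.101,-0.003,0.068,0,1]]]'

```text
clock: 17.1
position: [0.5505, -0.191, 0.2762]
ee_rot: [0.0, 1.0, 0.026, 0.0]
contact_force: [0.7, -0.9, -3.6]
width: 0.0581
gripper_force: 98.6
```

```bash
python3 - <<'E'
from fit import *
go(.55,-.1904,.262,.0529)
s=manip.get_state(); im=manip.get_image('wrist'); np.save('w5.npy',im); save(im,'w5'); save(manip.get_image('side')[90:270,220:460],'s5')
E
```

```text
t 17.1 p [ 0.5505 -0.191   0.2762] yaw 0.0522 F [ 0.71 -0.94 -3.63] M [-0.037 -0.029  0.011] w 0.0581 gf 98.6
go [-0.0006 -0.0008  0.0178] twist -0.0003
```

View pics/w5.png

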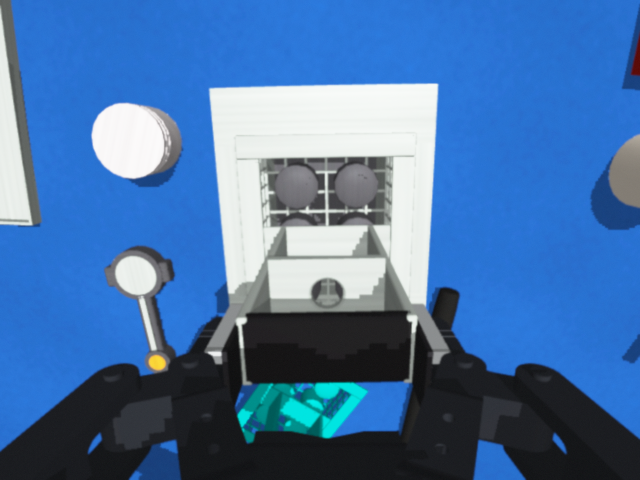

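The wrist view shows the flange, columns 236–415, over the middle of the deck, columns 213–437. I'll lower in small steps while reading the force.

move_arm --deltas '[[[-0.0006,-0.0008,0.006,0,1],[-0.0006,-0.0008,0.012,0,1],[-0.0006,-0.0008,0.017,0,1],[-0.0006,-0.0008,0.017,0,1],[-0.0006,-0.0008,0.017,0,1],[-0.0006,-0.0008,0.017,0,1]]]'

```text
clock: 17.8
position: [0.5501, -0.1903, 0.2621]
ee_rot: [0.0, 1.0, 0.026, 0.0]
contact_force: [0.4, -0.1, -4.4]
width: 0.0584
gripper_force: 98.7
```

```bash
python3 -c "
from h import *
go(.55,-.1904,.248,.0529)"
```

```text
t 17.8 p [ 0.5501 -0.1903  0.2621] yaw 0.0524 F [ 0.41 -0.14 -4.39] M [-0.002  0.05   0.011] w 0.0584 gf 98.7
go [-0.0001  0.0002  0.0176] twist -0.0002
```

move_arm --deltas '[[[0,0,0.0025,0,1],[0,0,0.005,0,1],[0,0,0.0075,0,1],[0,0,0.01,0,1],[0,0,0.01,0,1]]]'

```text
clock: 18.3
position: [0.5497, -0.1901, 0.2535]
ee_rot: [-0.0, 1.0, 0.026, -0.0]
contact_force: [-0.1, -0.0, -4.2]
width: 0.058
gripper_force: 98.7
```

move_arm --deltas '[[[0,0,0.0025,0,1],[0,0,0.005,0,1],[0,0,0.0075,0,1],[0,0,0.01,0,1],[0,0,0.01,0,1]]]'

```text
clock: 18.8
position: [0.5497, -0.1901, 0.2456]
ee_rot: [-0.0, 1.0, 0.026, -0.0]
contact_force: [1.5, -0.5, -3.8]
width: 0.0584
gripper_force: 98.7
```

move_arm --deltas '[[[0,0,0.0025,0,1],[0,0,0.005,0,1],[0,0,0.0075,0,1],[0,0,0.01,0,1],[0,0,0.0125,0,1],[0,0,0.0125,0,1]]]'

```text
clock: 19.4
position: [0.5497, -0.1901, 0.2356]
ee_rot: [-0.0, 1.0, 0.026, -0.0]
contact_force: [-0.5, 1.3, -4.1]
width: 0.0582
gripper_force: 98.7
```

move_arm --deltas '[[[0,0,0.0025,0,1],[0,0,0.005,0,1],[0,0,0.0075,0,1],[0,0,0.01,0,1],[0,0,0.0125,0,1],[0,0,0.015,0,1],[0,0,0.015,0,1]]]'

```text
clock: 20.1
position: [0.5497, -0.1901, 0.2236]
ee_rot: [-0.0, 1.0, 0.026, -0.0]
contact_force: [0.8, -0.6, -3.1]
width: 0.0582
gripper_force: 98.7
```

move_arm --deltas '[[[0,0,0.0025,0,1],[0,0,0.005,0,1],[0,0,0.0065,0,1],[0,0,0.0065,0,1],[0,0,0.0065,0,1]]]'

```text
clock: 20.6
position: [0.55, -0.1902, 0.2188]
ee_rot: [0.0, 1.0, 0.026, 0.0]
contact_force: [1.3, -0.5, -3.1]
width: 0.0586
gripper_force: 98.7
```

move_arm --deltas '[[[0,0,0.002,0,1],[0,0,0.004,0,1],[0,0,0.005,0,1],[0,0,0.005,0,1],[0,0,0.005,0,1]]]'

```text
clock: 21.1
position: [0.5499, -0.1902, 0.2147]
ee_rot: [0.0, 1.0, 0.026, -0.0]
contact_force: [-0.2, 0.2, -3.7]
width: 0.0582
gripper_force: 98.7
```

move_arm --deltas '[[[0,0,0.001,0,1],[0,0,0.002,0,1],[0,0,0.002,0,1],[0,0,0.002,0,1]]]'

```text
clock: 21.5
position: [0.5499, -0.1902, 0.2132]
ee_rot: [0.0, 1.0, 0.026, -0.0]
contact_force: [-1.2, -0.9, -3.9]
width: 0.0579
gripper_force: 98.7
```

move_arm --deltas '[[[0,0,0.001,0,1],[0,0,0.0015,0,1],[0,0,0.0015,0,1],[0,0,0.0015,0,1]]]'

```text
clock: 21.9
position: [0.5499, -0.1902, 0.212]
ee_rot: [0.0, 1.0, 0.026, 0.0]
contact_force: [0.4, 0.2, -3.6]
width: 0.0584
gripper_force: 98.9
```

move_arm --deltas '[[[0,0,0.001,0,1],[0,0,0.0012,0,1],[0,0,0.0012,0,1],[0,0,0.0012,0,1]]]'

```text
clock: 22.3
position: [0.55, -0.1902, 0.2119]
ee_rot: [0.0, 1.0, 0.026, 0.0]
contact_force: [-1.9, -0.1, 5.0]
width: 0.0583
gripper_force: 99.7
```

Contact came at the predicted height (TCP z 0.212), with about 9 N of press. I'll ease the squeeze, open, and back straight up.

move_arm --deltas '[[[0,0,-0.0006,0,1],[0,0,-0.0006,0,1],[0,0,-0.0006,0,-0.3],[0,0,-0.0006,0,-0.6],[0,0,-0.0006,0,-1],[0,0,-0.0006,0,-1],[0,0,-0.0006,0,-1],[0,0,-0.0006,0,-1]]]' --squeeze 20

```text
clock: 23.1
position: [0.55, -0.1902, 0.2113]
ee_rot: [0.0, 1.0, 0.026, 0.0]
contact_force: [-0.1, 0.3, -0.4]
width: 0.0855
gripper_force: 0.0
```

move_arm --deltas '[[[0,0,-0.015,0,-1],[0,0,-0.04,0,-1],[0,0,-0.08,0,-1],[0,0,-0.13,0,-1],[0,0,-0.18,0,-1],[0,0,-0.2,0,-1],[0,0,-0.2,0,-1]]]'

```text
clock: 23.8
position: [0.5511, -0.1907, 0.3758]
ee_rot: [0.002, 1.0, 0.026, 0.004]
contact_force: [0.1, 0.1, 0.7]
width: 0.0853
gripper_force: 0.0
```

```bash
python3 - <<'E'
from fit import *
s,_=st(); w=manip.get_image('wrist'); b=manip.get_image('side'); np.save('w6.npy',w)
c=np.zeros((600,800,3),np.uint8); c[:600,:400]=cv2.resize(w[0:480,160:480],(400,600)); c[:400,400:]=cv2.resize(b[90:270,250:430],(400,400)); save(c,'seated')
E
```

```text
t 23.8 p [ 0.5511 -0.1907  0.3758] yaw 0.0524 F [0.13 0.07 0.71] M [0.028 0.001 0.05 ] w 0.0853 gf 0.0
```

View pics/seated.png

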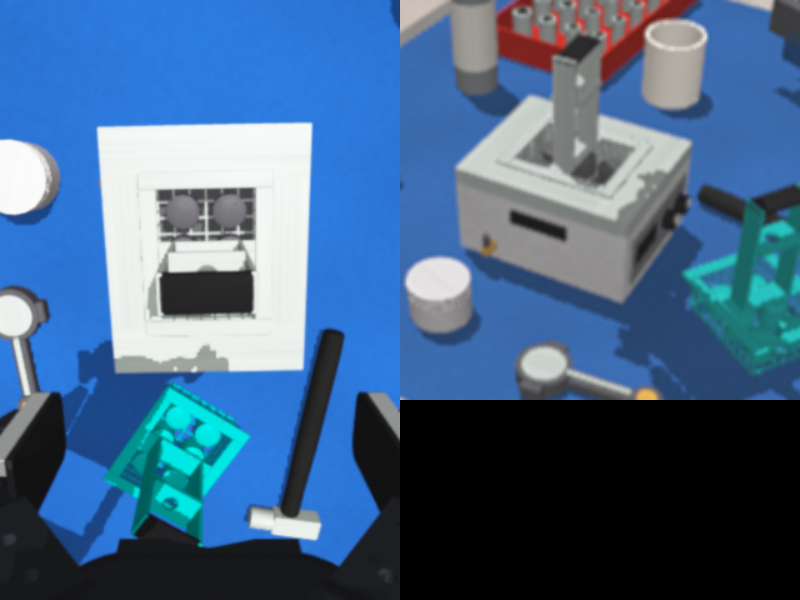

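The basket sits flush on the deck and is centred in the tank. In the wrist half its flange spans (138–272, 172–333) on the deck at (98–312, 125–372). The gripper is clear and nothing else has moved, so I'm handing in.

```bash
python3 -c "
from h import *
print(manip.sign_off())"
```

```text
the job is handed in; nothing more can be done
None
```

I unhooked the basket without feeling any contact with the prong, seated it flush in the cleaner's tank with about 9 N of press, let go and backed clear. I handed the job in at about 24 s; sign-off returned no verdict.

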